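# Refit the knob of the air dryer and hold it pressed

### The job

The blue knob has come off the portable air dryer in the stock room. Pick it up, turn it so that the flat in its bore matches the flat of the D-shaped shaft on top of the dryer (white line of the knob over the yellow line of the dial, without turning the dial from its setting), push it fully home on the shaft, and then press it well down against its spring, as you do to start the dryer. Finish while still holding the knob in the gripper and keeping it pressed down, and leave the tape roll, jar and tub where they are.

Things in the scene. Friction and masses are not known exactly. Their poses are not given: they have to be found in the camera images.
- knob_center (a point): Centre of the loose blue knob, on its axis 18 mm above its underside; it stands on the bench, bore down, z up. Lower part: round skirt 44 mm wide, 16 mm tall. On it a bar grip 42 mm long (knob's x), 14 mm thick (y), 20 mm tall, its top 36 mm above the underside: pinch it across the 14 mm. A white line marks the bar's +x half and +x end.
- knob_nose (a point): Point at the white-line end of the knob's bar, 20 mm from the knob's axis along its x, 18 mm above its underside.
- knob: The same knob (35 to 70 g), origin at the centre of its underside, same axes. Its D-shaped bore is open below, 13 mm deep, 13.4 mm in diameter, with the flat 2.7 mm from the axis on the +x (white line) side. Fully home, the bore's end rests on the shaft's tip and the knob's centre is 5 mm above the tip.
- shaft_tip (a point): Centre of the top end of the upright steel D-shaft, 125 mm above the bench unpressed. z up, x to the flat's side, where the dial's yellow line is. 12 mm in diameter, flat 2 mm from the axis, last 3 mm tapered by 1.5 mm; 0.7 mm clearance in the bore. Stands 20 mm out of the dial on a fixed white case 200 x 200 x 100 mm. The knob goes on only with its x along this x.
- shaft (a joint): How far the shaft is pressed down, in m: 0 at rest, 0.005 at the stop. A spring pushes it up: about 3 N to start it moving, 10.5 N at the stop. The skirt is then still 2 mm clear of the dial.
- dial (a joint): Angle of the dial and shaft on the case, rad, positive counter-clockwise seen from above; it is stiff (0.2 N m) and stays where it is.
- dial_mark (a point): Point on the yellow line of the black dial (60 mm wide), 26 mm from the shaft's axis on the flat's side, on the dial's top, 105 mm above the bench.
- tape_roll: Orange tape roll lying flat, 96 mm across, 45 mm tall, origin at the centre of its underside; leave it.
- jar: Glass jar with white lid, 64 mm across, 85 mm tall, origin at the centre of its underside; leave it.
- tub: Small clear storage tub with white lid, 130 x 170 x 64 mm (x, y, z), origin at the centre of its underside; leave it.
There are look-alikes about, which are no part of the job. Of the things that look like the knob, take the one that is nearest to the robot's base at the start.

How it is judged:
On the way, in this order (a step that is already met when the one before it is completed fails the run):
1. the knob is lifted off the bench in the fingers (height (world z) of knob above 0.03 m and contact force between the fingers and knob above 1 N), for 0.2 s.
2. the knob is fully home on the shaft, flat to flat (horizontal distance between knob_center and shaft_tip below 0.003 m and z of knob_center in the frame of shaft_tip below 0.0075 m and x of knob_nose in the frame of shaft_tip above 0.012 m and angle between the x axis of knob_center and the x axis of shaft_tip, either way round below 0.25 rad), for 0.1 s.
At the end, for the whole second after the job is handed in: Held in the fingers, the knob is upright on the shaft (axes within 3 mm, within 2.5 mm of home, line within 0.25 rad of the flat) and keeps it pressed over 2.5 mm for the last second; the dial mark moved under 8 mm, tape roll, jar and tub under 30 mm (all of step 2 and angle between knob_center's own z axis and vertical below 0.12 rad and value of joint shaft above 0.0025 m and contact force between the fingers and knob above 2 N and distance of dial_mark from where it was at the start of the episode below 0.008 m and distance of each of tape_roll, jar, tub from where it was at the start of the episode below 0.03 m); the arm keeps its last pose, push and grip.
It fails at once if the dial is turned away from its setting (its mark moves more than 8 mm) (distance of dial_mark from where it was at the start of the episode above 0.008 m).
It fails at once if the tape roll, jar or tub is shifted more than 30 mm or tipped (distance of any of tape_roll, jar, tub from where it was at the start of the episode above 0.03 m or angle between any of tape_roll, jar, tub's own z axis and vertical above 0.5 rad).
It also fails if it takes over 40 s, if anything falls off the work surface, if the arm or the gripper's body presses on something with over 40 N, if the wrist force passes 120 N, or if a joint passes its speed limit or range.

### The arm

A 7-joint arm with a two-finger parallel gripper is mounted at the origin on the work surface. World frame = base frame: x ahead of the robot, y to its left, z up, the work surface at z = 0. Lengths are in m, angles in rad, forces in N, time in s.
With the tool pointing down it reaches from about 0.4 to 0.85 m from the base axis. Payload 10.4 kg.
Tool frame: the origin (TCP) lies at the very end of the fingers, on their centre line; the grasp point (between the pads) lies 19 mm behind it; z points along the fingers, y is the direction in which the jaws open and shut (so a half turn about z gives the same grasp; the last joint's range is limited). The gripper opens to 87 mm and grips with 3 to 60 N. Pads are 19 mm wide; open, the fingers measure 117 mm over their backs; the gripper's body (75 mm by 190 mm) begins 51 mm behind the grasp point.
Start: joints at [1.225, 0.332, -0.065, 1.46, 0.022, 1.35, -0.088], TCP at [0.198, -0.593, 0.223] pointing down, gripper open.
Joint ranges: [-2.6, 2.6], [-0.5, 2.12], [-1.47, 1.34], [0.16, 2.42], [-1.27, 4.41], [0.06, 2.06], [-2.6, 2.6]. Speed limits (rad/s): [2.22, 2.22, 2.79, 2.79, 3.14, 3.14, 3.14].

### API

Orientations are given as a unit quaternion [x, y, z, w].
In Python, from bench import read_state, camera, close_job, recognise, masks_of gives the robot as it stands.
- The arm moves only by the tool play_rows, never from a script. Its argument "moves" is a list of rows, each a list of 3 entries, a list of its own where there are three numbers: the shift along the tool's x, y, z in cm, then the turn, a rotation vector about the tool's x, y, z in rad, then the finger opening in cm, from 0 to 8.7. In form: [[[dx, dy, dz], [ax, ay, az], jaw], ...]. A call has 1 to 8 rows; each row is the pose to reach, as a shift and turn from the pose commanded when the call began, along the tool's axes at that moment; what a row does not reach only later rows make up. A row lasts 1/8 s, in which the tool goes at most 62.5 mm and 10.7 degrees, less where a joint would pass 70% of its speed; a pose out of reach is approached as far as the arm can. A call with a gripper value outside its range is refused whole. The fingers move at their own pace and stop on an object; "grip_force" is the grip in N (left out, the last holds). Time passes only in rows, so rows that repeat a pose let the fingers close. It gives the time, the measured TCP pose, the force and the opening at its end, in the units of the state.
- read_state(): the state, without advancing time (a new reading comes with each control period).
- camera(name): name is "scene" or "top" or "wrist"; returns a dict with "frame" (400x640x3 uint8, red, green, blue), "intrinsics" (3x3 intrinsics, pixels), "camera_from_world" (4x4, takes a point from world to camera coordinates). Camera axes: x right, y down, z forward; pixel columns grow to the right and rows downward; lengths in m; the calibration is good to about 2 mm. The wrist camera is an equidistant fisheye: a pixel r from the principal point sees the ray r / f radians off the axis. A picture is of the moment at which its call begins. There is no depth.
- close_job(): hands the job in, once; it reports no verdict.
Trained networks look in a picture, given as the dict that the camera call returned (one of the last four; its "shot" number tells which), for a name from the list of things; names that differ only in an ending like _2 or _b are one class to them, and where a whole thing is asked for, a point or a joint stands for the part that bears it (a point fixed in the world has none). Each returns a list of dicts, best first, with "conf" (0 to 1); they miss things now and then, are a little off and sometimes report something else, mostly with a low value. They report only what shows in the picture. A call takes as long as a camera call. They do not tell look-alikes from the thing itself.
- recognise(picture, query): "at" ([column, row] in pixels, amid what is visible of it).
- masks_of(picture, query): "region" (400x640 bool, what is visible of it) and "at" ([column, row] in pixels, amid what is visible of it).
The state is a dict: "time": time; "joint_positions": joint angles; "joint_vel": joint speeds; "joint_torque": joint torques, N m; "ee_pos": TCP position; "eef_rot": TCP orientation; "ft_force": force on the tool from outside, world axes, zero at the start; "torque": the same for the moment, N m; "width": finger opening in m.
Only numpy, scipy, OpenCV 4.12 (cv2) and the standard library are available. Lean on these libraries where they do the work, as an engineer would, in place of code of your own. Each camera call takes 0.05 s, during which the arm holds its last target.

## Working session

There is one attempt and no reset: what is moved stays moved. The work goes in short steps, Python scripts to look and compute and a tool call to move; the robot and the scene stay as the last step left them, time stands still between calls to the robot, and variables do not carry over. Pictures are saved under pics/ and viewed, and the job is handed in when it is done.

Besides the shell and the picture viewer there is one more tool, called after "Request:" as name([rows], argument=value, ...), one row to a line, values as JSON. play_rows: Moves the arm, as the interface text tells. Its arguments: {"type":"object","properties":{"moves":{"type":"array","items":{"type":"array"}},"grip_force":{"type":"number"}},"required":["moves"]}

```bash
ls; mkdir -p pics; cat > h.py <<'E'
import numpy as np, cv2
from bench import read_state, camera, close_job, recognise, masks_of
def save(n,im,s=1):
    cv2.imwrite('pics/'+n+'.png',cv2.cvtColor(cv2.resize(im,None,fx=s,fy=s,interpolation=cv2.INTER_CUBIC) if s!=1 else im,cv2.COLOR_RGB2BGR))
def ray(p,uv,fish=False):
    K=np.array(p['intrinsics']);T=np.array(p['camera_from_world'])
    x=(uv[0]-K[0,2])/K[0,0];y=(uv[1]-K[1,2])/K[1,1]
    if fish:
        r=np.hypot(x,y);s=np.sin(r)/r if r>1e-9 else 1;d=np.array([x*s,y*s,np.cos(r)])
    else: d=np.array([x,y,1.])
    R=T[:3,:3];o=-R.T@T[:3,3];d=R.T@d
    return o,d/np.linalg.norm(d)
def atz(p,uv,z,fish=False):
    o,d=ray(p,uv,fish);return o+d*(z-o[2])/d[2]
def proj(p,X,fish=False):
    K=np.array(p['intrinsics']);T=np.array(p['camera_from_world'])
    c=T[:3,:3]@np.array(X)+T[:3,3]
    if fish:
        rr=np.hypot(c[0],c[1]);t=np.arctan2(rr,c[2]);x,y=c[:2]/rr*t if rr>1e-12 else (0,0)
    else: x,y=c[:2]/c[2]
    return np.array([K[0,0]*x+K[0,2],K[1,1]*y+K[1,2]])
def tri(rays):
    A=np.zeros((3,3));b=np.zeros(3)
    for o,d in rays:
        M=np.eye(3)-np.outer(d,d);A+=M;b+=M@o
    return np.linalg.solve(A,b)
E
python3 - <<'E'
from h import *
for n in ['scene','top','wrist']:
    p=camera(n);save(n+'0',p['frame'])
    print(n,np.round(p['intrinsics'],1).tolist(),np.round(p['camera_from_world'],3).tolist())
    for q in ['knob','shaft','dial','knob_nose','shaft_tip','dial_mark','tape_roll','jar','tub']:
        print(q,[(np.round(r['at'],1).tolist(),round(r['conf'],2)) for r in recognise(p,q)])
print(read_state())
E
```

```text
pics
scene [[384.5, 0.0, 318.3], [0.0, 384.5, 211.8], [0.0, 0.0, 1.0]] [[-0.694, 0.72, -0.018, 0.309], [0.517, 0.48, -0.709, -0.316], [-0.502, -0.501, -0.705, 1.388], [0.0, 0.0, 0.0, 1.0]]
knob [([377.8, 232.7], 0.6), ([394.6, 257.0], 0.59), ([363.4, 256.7], 0.56)]
shaft []
dial [([263.9, 166.9], 0.68)]
knob_nose [([379.0, 233.9], 0.82), ([363.3, 257.6], 0.7), ([396.1, 255.2], 0.66)]
shaft_tip []
dial_mark [([264.6, 167.6], 0.54)]
tape_roll [([435.1, 288.1], 0.73)]
jar [([221.5, 227.7], 0.94)]
tub [([287.5, 284.2], 0.91)]
top [[487.0, 0.0, 317.4], [0.0, 487.0, 198.4], [0.0, 0.0, 1.0]] [[0.026, -0.999, -0.018, 0.147], [-0.998, -0.025, -0.053, 0.616], [0.053, 0.02, -0.998, 1.048], [0.0, 0.0, 0.0, 1.0]]
knob [([231.8, 236.5], 0.77), ([265.9, 214.6], 0.72), ([272.9, 256.7], 0.54)]
shaft []
dial [([431.9, 214.9], 0.85)]
knob_nose [([272.2, 258.5], 0.78), ([267.2, 216.4], 0.73), ([232.7, 236.9], 0.62)]
shaft_tip []
dial_mark []
tape_roll []
jar [([408.3, 124.0], 0.82)]
tub [([300.5, 119.7], 0.81), ([433.9, 214.1], 0.62)]
wrist [[309.7, 0.0, 315.9], [0.0, 309.7, 192.0], [0.0, 0.0, 1.0]] [[0
[... 236 characters left out ...]
ns': array([ 1.22536294,  0.33218845, -0.06471478,  1.46008628,  0.02162836,
        1.34992   , -0.08851593]), 'joint_vel': array([-9.21612193e-05,  1.36033595e-03,  9.61237974e-04, -6.47897864e-04,
       -2.36397735e-03,  2.44542971e-04,  5.99653329e-04]), 'joint_torque': array([ 1.25081733e-04, -6.23036027e+01,  2.47573672e-02, -3.90115392e+01,
       -6.11931598e-02,  3.16120579e-02,  2.13976864e-05]), 'ee_pos': array([ 0.19830767, -0.59272798,  0.22258935]), 'eef_rot': array([9.87000008e-01, 1.60720197e-01, 5.65838664e-06, 4.67122919e-05]), 'ft_force': array([-0.7281746 ,  0.19064701, -0.78526113]), 'torque': array([ 0.00576004,  0.017529  , -0.01793274]), 'width': 0.08718127838494315}
```

View pics/scene0.png

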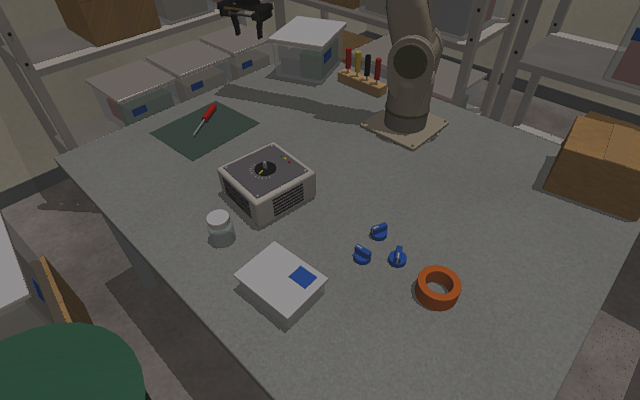

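View pics/top0.png

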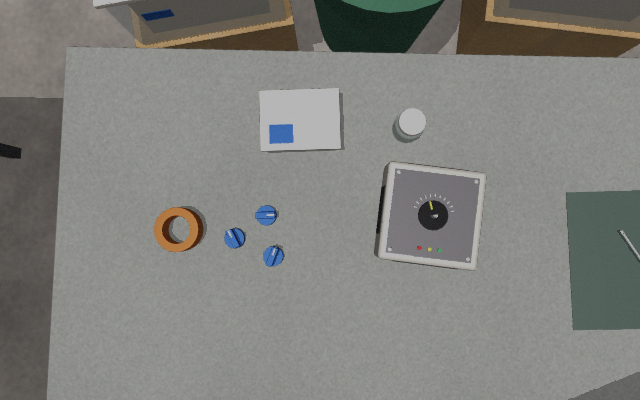

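```bash
python3 - <<'E'
from h import *
for n,b in [('top0',(200,185,310,285)),('top0',(375,160,495,270)),('scene0',(340,210,430,285)),('scene0',(200,120,330,210))]:
    im=cv2.imread('pics/'+n+'.png');x0,y0,x1,y1=b
    cv2.imwrite(f'pics/{n}_{x0}.png',cv2.resize(im[y0:y1,x0:x1],None,fx=5,fy=5,interpolation=cv2.INTER_CUBIC))
E
```

```text
(no output)
```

View pics/top0_200.png

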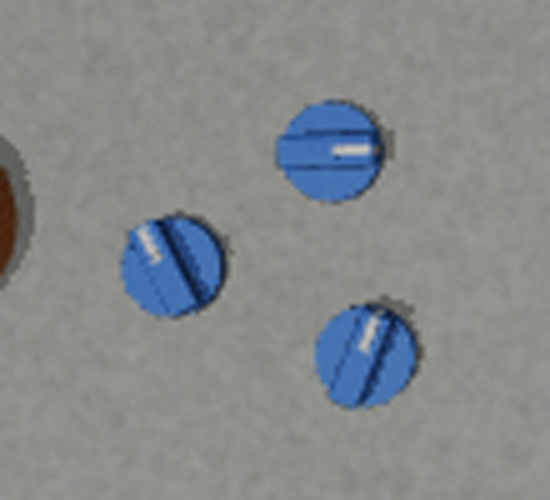

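View pics/top0_375.png

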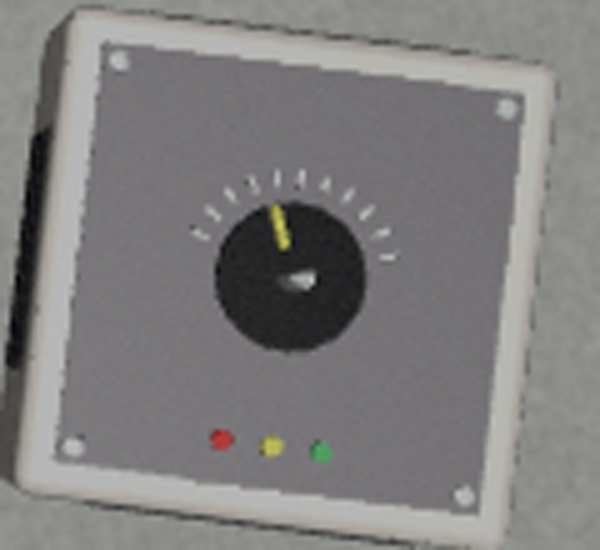

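View pics/scene0_340.png

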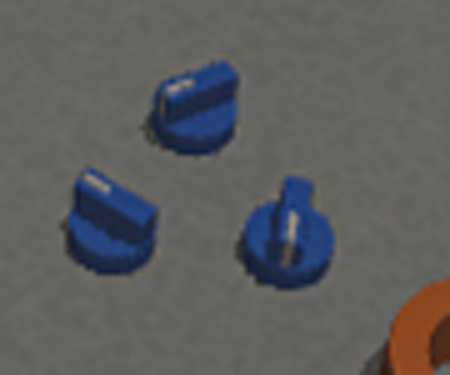

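View pics/scene0_200.png

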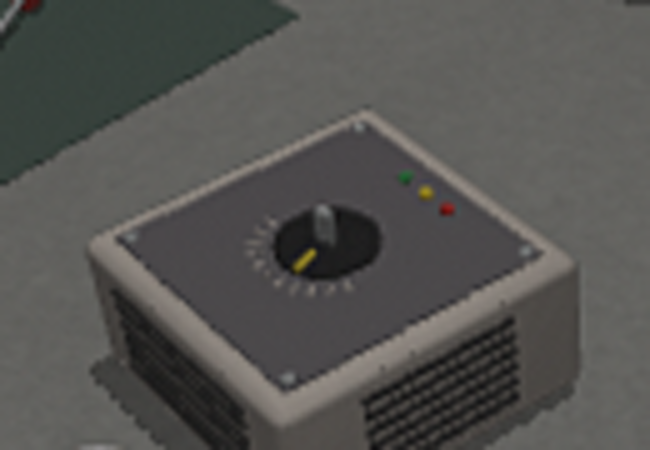

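The top view shows three knobs, at (234,238), (266,215) and (273,256). The dial is at (432,215) with its yellow line pointing up and left. Next I'll work out the positions.

```bash
python3 - <<'E'
from h import *
T=camera('top');S=camera('scene')
def blue(im):
    h=cv2.cvtColor(im,cv2.COLOR_RGB2HSV);return ((h[...,0]>100)&(h[...,0]<125)&(h[...,1]>110)).astype(np.uint8)
m=blue(T['frame']);n,l,st,c=cv2.connectedComponentsWithStats(m)
for i in range(1,n):
    if 60<st[i,4]<700 and 190<c[i][1]<290:
        P=atz(T,c[i],.016);print('top',np.round(c[i],1),st[i,4],np.round(P,4),np.hypot(*P[:2]))
        # project into scene
        print('  scene',proj(S,[P[0],P[1],.016]).round(1))
for q in ['knob','dial']:
    for n_,p in [('T',T),('S',S)]:
        for r in masks_of(p,q):
            ys,xs=np.nonzero(r['region']);print(n_,q,round(r['conf'],2),np.round(r['at'],1),xs.mean().round(1),ys.mean().round(1),len(xs),atz(p,(xs.mean(),ys.mean()),.018 if q=='knob' else .105).round(4))
def yellow(im):
    h=cv2.cvtColor(im,cv2.COLOR_RGB2HSV);return ((h[...,0]>22)&(h[...,0]<35)&(h[...,1]>100)&(h[...,2]>90))
for n_,p,b in [('T',T,(420,190,445,222)),('S',S,(250,165,270,180))]:
    y=yellow(p['frame']);z=np.zeros_like(y);z[b[1]:b[3],b[0]:b[2]]=1;ys,xs=np.nonzero(y&z)
    print(n_,len(xs),xs.mean(),ys.mean(),[atz(p,(a,b_),.105).round(4).tolist() for a,b_ in [(xs.mean(),ys.mean())]])
E
```

```text
top [265.4 214.9] 294 [0.5726 0.2759 0.016 ] 0.6356127423070422
  scene [363.  252.8]
top [234.6 238.2] 296 [0.5201 0.3419 0.016 ] 0.622385826255718
  scene [397.5 254.9]
top [272.6 256.1] 296 [0.4832 0.2573 0.016 ] 0.5474569143779806
  scene [379.2 229.5]
T knob 0.86 [265.5 214.5] 265.6 215.1 341 [0.5722 0.2752 0.018 ]
T knob 0.84 [231.2 238.2] 233.9 237.7 302 [0.521  0.3429 0.018 ]
S knob 0.85 [364.3 258. ] 361.6 254.5 262 [0.5807 0.2778 0.018 ]
S knob 0.7 [395.  258.7] 397.9 256.8 282 [0.5258 0.3468 0.018 ]
S knob 0.6 [380.1 233. ] 379.0 231.7 243 [0.4916 0.2628 0.018 ]
T dial 0.81 [433.2 213.6] 432.8 215.0 733 [ 0.5797 -0.07    0.105 ]
T 22 430.59090909090907 204.9090909090909 [[0.5998, -0.0652, 0.105]]
S 10 260.5 171.5 [[0.6029, -0.0639, 0.105]]
```

```bash
cat >> h.py <<'E'
from scipy.spatial.transform import Rotation as Ro
def mv(xyz,yaw_deg,rx=None):
    "shift (cm) and rotvec in the tool frame to have the tool down with tool x at yaw"
    s=read_state();R=Ro.from_quat(s['eef_rot']);a=np.radians(yaw_deg)
    Rt=Ro.from_matrix(np.array([[np.cos(a),np.sin(a),0],[np.sin(a),-np.cos(a),0],[0,0,-1]]).astype(float))
    print('t',round(s['time'],2),'at',s['ee_pos'].round(4),'yaw',np.degrees(np.arctan2(R.as_matrix()[1,0],R.as_matrix()[0,0])).round(2),'w',round(s['width'],4),'f',s['ft_force'].round(2))
    print(' shift cm',(R.inv().apply(np.array(xyz)-s['ee_pos'])*100).round(2),'turn',(R.inv()*Rt).as_rotvec().round(4))
E
python3 -c "
from h import *
mv([.52,-.10,.28],90)
mv([.50,-.12,.28],60)"
```

```text
t 1.8 at [ 0.1983 -0.5927  0.2226] yaw 18.49 w 0.0871 f [ 0.27 -0.75 -0.23]
 shift cm [ 46.14 -36.52  -5.74] turn [ 1.000e-04  0.000e+00 -1.248e+00]
t 1.8 at [ 0.1983 -0.5927  0.2226] yaw 18.49 w 0.0871 f [ 0.27 -0.75 -0.23]
 shift cm [ 43.61 -35.26  -5.74] turn [ 1.000e-04 -0.000e+00 -7.244e-01]
```

Request:
play_rows([
  [[43,-36,-6],[0,0,-1.25],5],
  [[43,-36,-6],[0,0,-1.25],5],
  [[43,-36,-6],[0,0,-1.25],5],
  [[43,-36,-6],[0,0,-1.25],5],
  [[43,-36,-6],[0,0,-1.25],5],
  [[43,-36,-6],[0,0,-1.25],5],
  [[43,-36,-6],[0,0,-1.25],5],
  [[43,-36,-6],[0,0,-1.25],5],
])

```text
time: 2.8
ee_pos: [0.4593, -0.1674, 0.2763]
eef_rot: [0.706, 0.708, -0.0, 0.001]
ft_force: [0.6, -0.1, 0.0]
width: 0.0504
```

```bash
python3 -c "
from h import *
print(read_state()['joint_positions'].round(3))
p=camera('wrist');save('w1',p['frame'])
mv([.483,.257,.13],160)"
```

```text
[ 0.8    0.036 -0.552  1.7    0.02   1.41   0.248]
t 2.85 at [ 0.4633 -0.1588  0.2775] yaw 90.67 w 0.0501 f [ 1.17  7.54 -1.15]
 shift cm [41.53  2.39 14.83] turn [ 4.4000e-03  9.0000e-04 -1.2101e+00]
```

View pics/w1.png

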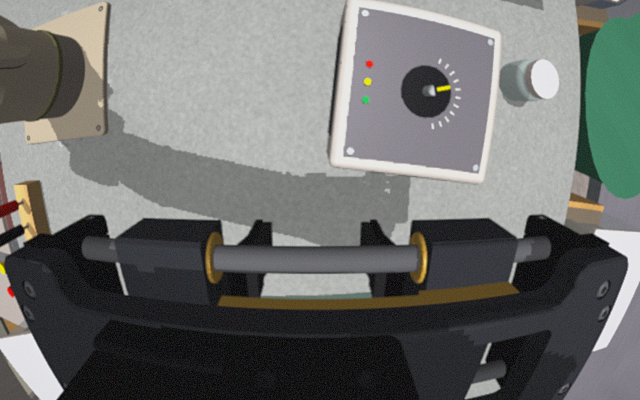

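```bash
python3 - <<'E'
from h import *
p=camera('wrist');save('w2',p['frame'][50:130,380:480],7)
T=p['camera_from_world']
R=np.array(T)[:3,:3];print('cam',(-R.T@np.array(T)[:3,3]).round(3))
for q in ['dial','shaft_tip','dial_mark']:
    for r in masks_of(p,q)[:2]:
        ys,xs=np.nonzero(r['region']);print(q,round(r['conf'],2),np.round(r['at'],1),xs.mean(),ys.mean(),len(xs),atz(p,(xs.mean(),ys.mean()),.105,True).round(4))
im=p['frame'];h=cv2.cvtColor(im,cv2.COLOR_RGB2HSV)
y=((h[...,0]>22)&(h[...,0]<35)&(h[...,1]>110)&(h[...,2]>90));ys,xs=np.nonzero(y[75:110,425:465]);xs=xs+425.;ys=ys+75.
print(len(xs),xs.mean(),ys.mean(),atz(p,(xs.mean(),ys.mean()),.105,True).round(4))
P=np.array([atz(p,(a,b),.105,True)[:2] for a,b in zip(xs,ys)]);u,s,v=np.linalg.svd(P-P.mean(0));print('line dir',np.degrees(np.arctan2(v[0,1],v[0,0])))
# dark disc fit
g=cv2.cvtColor(im,cv2.COLOR_RGB2GRAY)
d=(g<55).astype(np.uint8);d[:50]=0;d[130:]=0;d[:,:390]=0;d[:,465:]=0
n,l,st,c=cv2.connectedComponentsWithStats(d);i=1+np.argmax(st[1:,4])
ct=max(cv2.findContours((l==i).astype(np.uint8),cv2.RETR_EXTERNAL,cv2.CHAIN_APPROX_NONE)[0],key=len)[:,0]
ct=cv2.convexHull(ct)[:,0].astype(float)
P=np.array([atz(p,q,.105,True)[:2] for q in ct]).astype(np.float32)
A=np.c_[2*P,np.ones(len(P))];x=np.linalg.lstsq(A,(P**2).sum(1),rcond=None)[0];print('disc',x[:2],'r',np.sqrt(x[2]+x[:2]@x[:2]))
mv([.483,.257,.13],160)
E
```

```text
cam [ 0.461 -0.091  0.44 ]
dial 0.59 [419.7 100.2] 421.86836836836835 99.65415415415416 1998 [ 0.5799 -0.0709  0.105 ]
shaft_tip 0.6 [537.1   3.5] 535.7065868263473 1.748502994011976 167 [0.7511 0.0851 0.105 ]
shaft_tip 0.45 [424.7  98.4] 424.36 99.288 125 [ 0.5829 -0.0703  0.105 ]
dial_mark 0.66 [420.6  98.9] 421.7446169253881 99.91236855282925 1997 [ 0.5798 -0.0712  0.105 ]
77 438.94805194805195 96.54545454545455 [ 0.6007 -0.0656  0.105 ]
line dir -166.56135833894032
disc [ 0.58036886 -0.07094463] r 0.02869184833152062
t 3.05 at [ 0.4584 -0.1695  0.2757] yaw 90.12 w 0.0496 f [-0.51 -0.71  0.9 ]
 shift cm [42.65  2.55 14.55] turn [-5.0000e-04  3.0000e-04 -1.2196e+00]
```

View pics/w2.png

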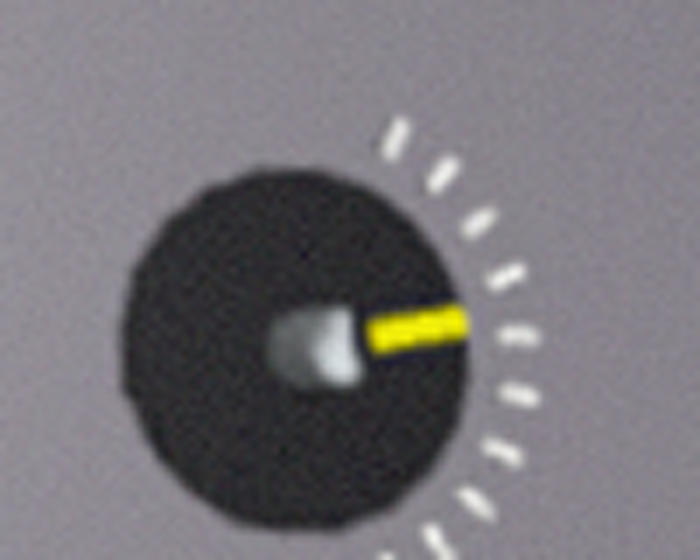

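```bash
python3 -c "
from h import *
mv([.54,.237,.13],160)"
```

```text
t 3.05 at [ 0.4584 -0.1695  0.2757] yaw 90.12 w 0.0496 f [-0.51 -0.71  0.9 ]
 shift cm [40.64  8.25 14.55] turn [-5.0000e-04  3.0000e-04 -1.2196e+00]
```

Request:
play_rows([
  [[40.6,8,0],[0,0,-1.22],5],
  [[40.6,8,0],[0,0,-1.22],5],
  [[40.6,8,0],[0,0,-1.22],5],
  [[40.6,8,0],[0,0,-1.22],5],
  [[40.6,8,6],[0,0,-1.22],5],
  [[40.6,8,12],[0,0,-1.22],5],
  [[40.6,8,14],[0,0,-1.22],5],
  [[40.6,8,14],[0,0,-1.22],5],
])

```text
time: 4.05
ee_pos: [0.5372, 0.2368, 0.1325]
eef_rot: [0.173, 0.985, -0.001, -0.002]
ft_force: [-0.0, -0.3, 0.5]
width: 0.0495
```

```bash
python3 - <<'E'
from h import *
camera('wrist');camera('wrist')
p=camera('wrist');save('w3',p['frame'])
print(read_state()['joint_positions'].round(3))
print([proj(p,[x,y,.018],True).round(0).tolist() for x,y in [(.483,.257),(.573,.276),(.52,.342)]])
mv([.483,.257,.1],160)
for q in ['knob','knob_nose']:
    for r in masks_of(p,q)[:3]:
        ys,xs=np.nonzero(r['region']);print(q,round(r['conf'],2),np.round(r['at'],1),len(xs),atz(p,(xs.mean(),ys.mean()),.022,True).round(4))
E
```

```text
[ 0.205  0.459 -0.884  1.637  0.371  1.228  0.466]
[[318.0, 127.0], [369.0, 211.0], [418.0, 136.0]]
t 4.2 at [0.5372 0.236  0.1342] yaw 160.0 w 0.0497 f [0.06 0.39 1.39]
 shift cm [5.8  0.12 3.43] turn [-0.002  -0.0026  0.    ]
knob 0.97 [319.5 130.2] 1875 [0.4851 0.257  0.022 ]
knob 0.95 [364.1 210.3] 1579 [0.5676 0.2748 0.022 ]
knob 0.64 [419.2 140.5] 1793 [0.5206 0.3404 0.022 ]
knob_nose 0.83 [365.1 207.6] 1419 [0.5668 0.2747 0.022 ]
knob_nose 0.63 [418.9 136.4] 1827 [0.5205 0.3406 0.022 ]
```

View pics/w3.png

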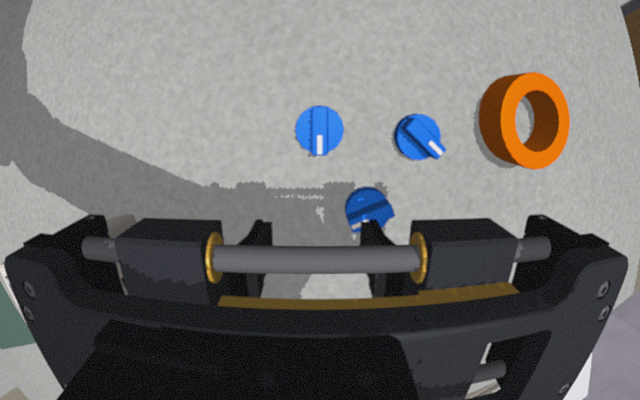

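```bash
python3 - <<'E'
from h import *
p=camera('wrist');save('w4',p['frame'][95:170,280:360],7)
im=p['frame'];h=cv2.cvtColor(im,cv2.COLOR_RGB2HSV);z=np.zeros(im.shape[:2],bool);z[95:165,285:355]=1
w=z&(h[...,1]<60)&(h[...,2]>190);ys,xs=np.nonzero(w);print('white',len(xs),xs.mean(),ys.mean())
P=np.array([atz(p,(a,b),.036,True)[:2] for a,b in zip(xs,ys)]);wm=P.mean(0);u,s,v=np.linalg.svd(P-wm);print(wm,np.degrees(np.arctan2(v[0,1],v[0,0])))
b=(z&(h[...,0]>98)&(h[...,0]<125)&(h[...,1]>100))|w
ct=max(cv2.findContours(b.astype(np.uint8),cv2.RETR_EXTERNAL,cv2.CHAIN_APPROX_NONE)[0],key=len)[:,0].astype(float)
for zz in (.012,.016):
    P=np.array([atz(p,q,zz,True)[:2] for q in ct])
    A=np.c_[2*P,np.ones(len(P))];x=np.linalg.lstsq(A,(P**2).sum(1),rcond=None)[0];print('disc',zz,x[:2],'r',np.sqrt(x[2]+x[:2]@x[:2]))
d=wm-x[:2];print('dir',np.degrees(np.arctan2(d[1],d[0])),np.hypot(*d))
E
```

```text
white 120 319.01666666666665 138.925
[0.49513845 0.25295582] -37.787014733597914
disc 0.012 [0.48564211 0.25685861] r 0.021872627226249948
disc 0.016 [0.48546331 0.25687925] r 0.021567862797419943
dir -22.073382714293707 0.010440382833403731
```

View pics/w4.png

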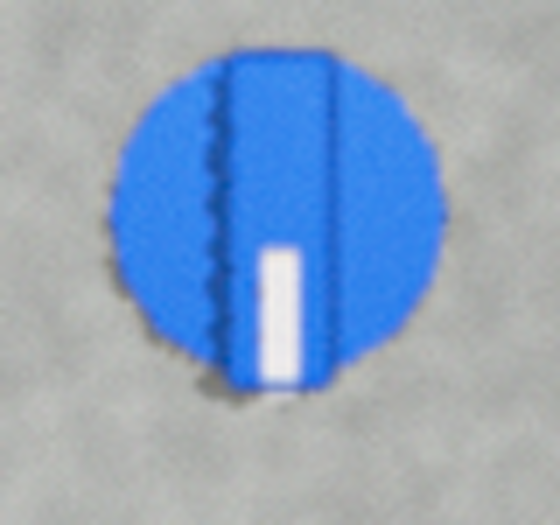

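The target at (319,131) has its bar upright in the image and its white line towards the bottom, with the line's axis from about (320,131) to (320,148).

```bash
python3 - <<'E'
from h import *
p=camera('wrist')
f=lambda a,b:atz(p,(280+a/7-.43,95+b/7-.43),.036,True)
for (a,b) in [((280,250),(281,375)),((232,60),(232,375)),((332,60),(331,375))]:
    A,B=f(*a),f(*b);d=B-A;print(A[:2].round(4),B[:2].round(4),np.degrees(np.arctan2(d[1],d[0])).round(2),np.hypot(*d[:2]))
print('bar centre',sum(f(*q) for q in [(232,60),(332,60),(232,375),(332,375)])/4)
mv([.4855,.257,.07],160); mv([.4855,.257,.019],160)
E
```

```text
[0.4887 0.256 ] [0.5031 0.2508] -19.57 0.01531504354657094
[0.465  0.2585] [0.5011 0.2452] -20.19 0.03842477577003792
[0.4691 0.2698] [0.5052 0.2566] -20.07 0.03844023102617154
bar centre [0.48511736 0.2575486  0.036     ]
t 4.4 at [0.5389 0.2355 0.1371] yaw 159.87 w 0.0498 f [ 0.14 -0.74 -0.03]
 shift cm [5.77 0.18 6.7 ] turn [ 0.0004  0.0022 -0.0022]
t 4.4 at [0.5389 0.2355 0.1371] yaw 159.87 w 0.0498 f [ 0.14 -0.74 -0.03]
 shift cm [ 5.78  0.18 11.8 ] turn [ 0.0004  0.0022 -0.0022]
```

Request:
play_rows([
  [[5.7,0.2,5],[0,0,0],5],
  [[5.7,0.2,8],[0,0,0],5],
  [[5.7,0.2,8],[0,0,0],5],
  [[5.7,0.2,8],[0,0,0],5],
  [[5.7,0.2,8],[0,0,0],5],
])

```text
time: 5.03
ee_pos: [0.4867, 0.2583, 0.0575]
eef_rot: [0.174, 0.985, 0.001, 0.001]
ft_force: [0.1, -0.4, -0.2]
width: 0.0502
```

```bash
python3 - <<'E'
from h import *
p=camera('wrist');save('w5',p['frame'][130:330,200:440],3)
mv([.4853,.257,.019],160)
E
```

```text
t 5.08 at [0.4864 0.2583 0.0572] yaw 159.94 w 0.05 f [ 0.2  -0.33  0.61]
 shift cm [ 0.06 -0.17  3.82] turn [ 0.0015  0.002  -0.001 ]
```

View pics/w5.png

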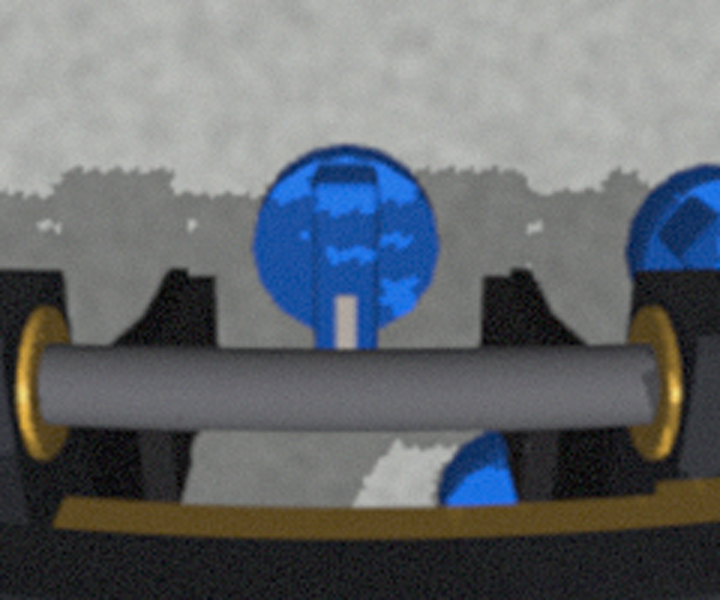

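Request:
play_rows([
  [[0.1,-0.1,2],[0,0,0],5],
  [[0.1,-0.1,3.8],[0,0,0],5],
  [[0.1,-0.1,3.8],[0,0,0],4],
  [[0.1,-0.1,3.8],[0,0,0],3],
], grip_force=15)

```text
time: 5.58
ee_pos: [0.4835, 0.2581, 0.0177]
eef_rot: [0.173, 0.985, 0.0, -0.0]
ft_force: [0.5, 1.3, 1.3]
width: 0.0371
```

```bash
python3 - <<'E'
from h import *
mv([.4853,.257,.018],160)
E
```

```text
t 5.58 at [0.4835 0.2581 0.0177] yaw 160.03 w 0.0371 f [0.46 1.34 1.27]
 shift cm [-0.2  -0.04 -0.03] turn [ 0.0001 -0.0004  0.0006]
```

Request:
play_rows([
  [[-0.1,0,-0.05],[0,0,0],2.5],
  [[-0.1,0,-0.05],[0,0,0],1],
  [[-0.1,0,-0.05],[0,0,0],0.5],
  [[-0.1,0,-0.05],[0,0,0],0.5],
], grip_force=15)

```text
time: 6.08
ee_pos: [0.4847, 0.2573, 0.0184]
eef_rot: [0.174, 0.985, -0.0, 0.0]
ft_force: [-0.4, -2.5, 3.4]
width: 0.0143
```

Request:
play_rows([
  [[0,0,0],[0,0,0],0.5],
  [[0,0,0],[0,0,0],0.5],
], grip_force=50)

```text
time: 6.32
ee_pos: [0.4847, 0.2573, 0.0184]
eef_rot: [0.174, 0.985, -0.0, 0.0]
ft_force: [-0.5, -1.8, 5.8]
width: 0.0135
```

Request:
play_rows([
  [[0,0,-3],[0,0,0],0.5],
  [[0,0,-9],[0,0,0],0.5],
  [[0,0,-15],[0,0,0],0.5],
  [[0,0,-18],[0,0,0],0.5],
  [[0,0,-18],[0,0,0],0.5],
  [[0,0,-18],[0,0,0],0.5],
])

```text
time: 7.08
ee_pos: [0.4841, 0.2571, 0.1971]
eef_rot: [0.173, 0.985, -0.0, -0.001]
ft_force: [-0.3, 0.3, -0.3]
width: 0.0138
```

```bash
python3 - <<'E'
from h import *
p=camera('wrist');save('w6',p['frame'][130:330,200:440],3)
mv([.580,-.071,.21],193.5);mv([.540,.08,.22],193.5)
E
```

```text
t 7.12 at [0.484  0.257  0.1968] yaw 160.02 w 0.0136 f [ 0.44  0.33 -0.68]
 shift cm [-20.23 -27.55  -1.31] turn [-0.0009 -0.0018 -0.5844]
t 7.12 at [0.484  0.257  0.1968] yaw 160.02 w 0.0136 f [ 0.44  0.33 -0.68]
 shift cm [-11.31 -14.72  -2.32] turn [-0.0009 -0.0018 -0.5844]
```

View pics/w6.png

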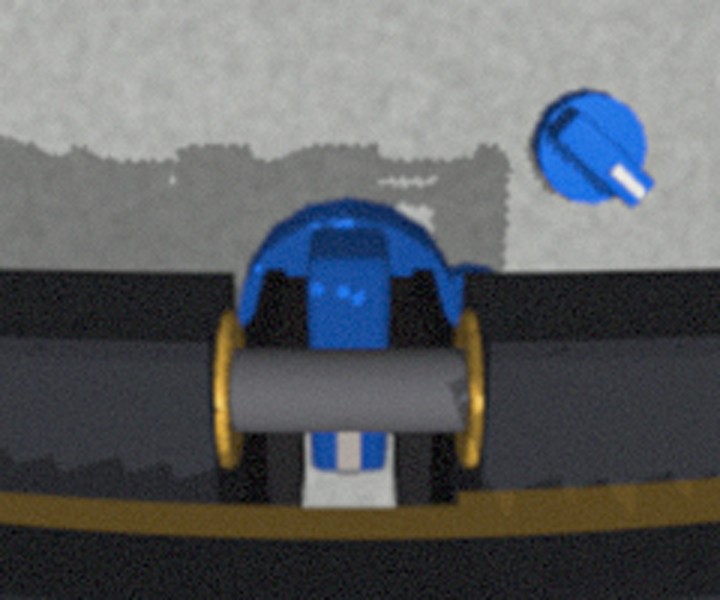

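```bash
python3 - <<'E'
from h import *
mv([.648,-.055,.20],193.5)
E
```

```text
t 7.12 at [0.484  0.257  0.1968] yaw 160.02 w 0.0136 f [ 0.44  0.33 -0.68]
 shift cm [-26.08 -23.72  -0.33] turn [-0.0009 -0.0018 -0.5844]
```

Request:
play_rows([
  [[-26,-23.7,-0.3],[0,0,-0.584],0.5],
  [[-26,-23.7,-0.3],[0,0,-0.584],0.5],
  [[-26,-23.7,-0.3],[0,0,-0.584],0.5],
  [[-26,-23.7,-0.3],[0,0,-0.584],0.5],
  [[-26,-23.7,-0.3],[0,0,-0.584],0.5],
  [[-26,-23.7,-0.3],[0,0,-0.584],0.5],
  [[-26,-23.7,-0.3],[0,0,-0.584],0.5],
  [[-26,-23.7,-0.3],[0,0,-0.584],0.5],
])

```text
time: 8.12
ee_pos: [0.6472, -0.0531, 0.1999]
eef_rot: [-0.118, 0.993, 0.001, -0.001]
ft_force: [-1.0, 1.1, -0.8]
width: 0.0134
```

Request:
play_rows([
  [[0,0,0],[0,0,0],0.5],
  [[0,0,0],[0,0,0],0.5],
])

```text
time: 8.38
ee_pos: [0.6476, -0.0531, 0.2013]
eef_rot: [-0.118, 0.993, -0.0, 0.0]
ft_force: [-0.4, -0.8, 0.7]
width: 0.0136
```

```bash
cat > dial.py <<'E'
from h import *
def dial(p,name):
    im=p['frame'];h=cv2.cvtColor(im,cv2.COLOR_RGB2HSV);g=cv2.cvtColor(im,cv2.COLOR_RGB2GRAY)
    c=proj(p,[.58,-.071,.105],True);print('exp px',c.round(1))
    x0,x1,y0,y1=max(0,int(c[0]-60)),int(c[0]+60),max(0,int(c[1]-55)),int(c[1]+55)
    save(name,im[y0:y1,x0:x1],5);print('crop',x0,y0)
    y=((h[...,0]>20)&(h[...,0]<36)&(h[...,1]>110)&(h[...,2]>80)).astype(np.uint8);z=np.zeros_like(y);z[y0:y1,x0:x1]=1;y&=z
    n,l,st,cc=cv2.connectedComponentsWithStats(y)
    for i in range(1,n):
        if st[i,4]>25:
            ys,xs=np.nonzero(l==i);P=np.array([atz(p,(a,b),.105,True)[:2] for a,b in zip(xs,ys)]);m=P.mean(0);v=np.linalg.svd(P-m)[2][0]
            print('yellow',cc[i].round(1),st[i,4],m.round(4),'dir',np.degrees(np.arctan2(v[1],v[0])).round(1),'len',np.ptp((P-m)@v).round(4))
    d=((g<60)|(y>0)).astype(np.uint8)&z
    n,l,st,cc=cv2.connectedComponentsWithStats(d)
    i=l[int(c[1])+12,int(c[0])] or 1+np.argmax(st[1:,4])
    ct=cv2.convexHull(max(cv2.findContours((l==i).astype(np.uint8),cv2.RETR_EXTERNAL,cv2.CHAIN_APPROX_NONE)[0],key=len))[:,0].astype(float)
    P=np.array([atz(p,q,.105,True)[:2] for q in ct]);A=np.c_[2*P,np.ones(len(P))];x=np.linalg.lstsq(A,(P**2).sum(1),rcond=None)[0]
    print('disc',x[:2].round(4),'r',np.sqrt(x[2]+x[:2]@x[:2]).round(4))
    return x[:2]
E
python3 - <<'E'
from dial import *
p=camera('wrist');save('w7',p['frame']);mv([.648,-.055,.20],193.5)
dial(p,'w7d')
E
```

```text
t 8.43 at [ 0.6477 -0.0534  0.2014] yaw -166.45 w 0.0139 f [ 0.25  0.34 -0.65]
 shift cm [ 0.01 -0.17  0.14] turn [-0.0004  0.0001  0.0008]
exp px [314.9 112.7]
crop 254 57
yellow [315.1 138. ] 144 [ 0.6006 -0.0658] dir 15.3 len 0.0178
disc [ 0.5828 -0.0707] r 0.0278
```

View pics/w7.png

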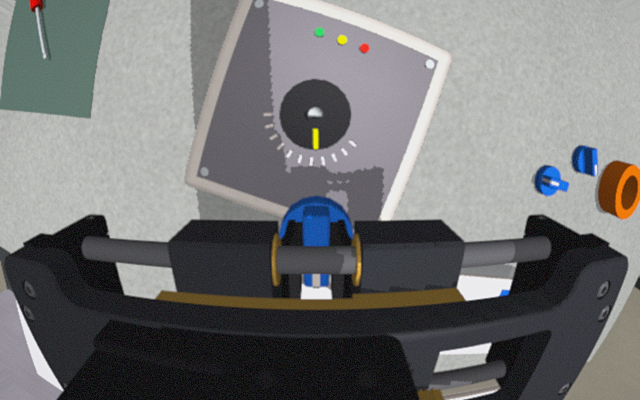

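View pics/w7d.png

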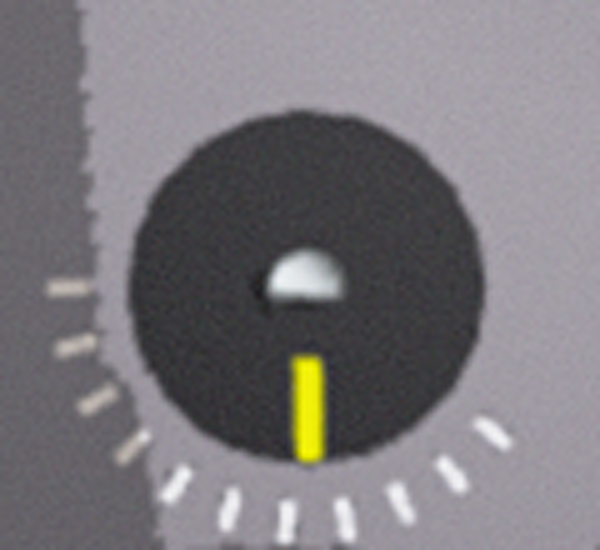

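```bash
python3 - <<'E'
from dial import *
p=camera('wrist');f=lambda a,b:(254+a/5-.4,57+b/5-.4)
c=atz(p,f(307.5,287),.105,True);print('disc',c.round(4))
for z in (.105,.115,.125):print('tip',z,atz(p,f(306,288.5),z,True).round(4))
a,b=atz(p,f(309,356),.105,True),atz(p,f(311,461),.105,True);d=b-a;print('line',a.round(4),b.round(4),np.degrees(np.arctan2(d[1],d[0])));d=(a+b)/2-c;print('c->line',np.degrees(np.arctan2(d[1],d[0])),np.hypot(*d[:2]))
s=read_state();R=Ro.from_quat(s['eef_rot']);t=s['ee_pos']
# expected knob skirt outline; knob axis offset (dx,dy) in tool, underside .0184 beyond tcp in tool z
save('w8',p['frame'][180:300,260:372],6)
h=cv2.cvtColor(p['frame'],cv2.COLOR_RGB2HSV);b=(h[...,0]>98)&(h[...,0]<125)&(h[...,1]>110)
for col in range(286,348,6):
    ys=np.nonzero(b[185:240,col])[0];
    print(col,185+ys[0] if len(ys) else None,end='; ')
print()
for dz in (.0024,.0184):
  print(dz,[proj(p,t+R.apply([.022*np.cos(q),.022*np.sin(q),dz]),True).round(1).tolist() for q in np.radians([-60,-40,-20,0,20,40,60])])
  print('mm/px',proj(p,t+R.apply([.023,0,dz]),True)-proj(p,t+R.apply([.022,0,dz]),True))
# bar near end & far end
print('bar end line end',[proj(p,t+R.apply([x,y,-.0176]),True).round(1).tolist() for x in(-.021,.021) for y in (-.007,.007)])
E
```

```text
disc [ 0.5811 -0.0708  0.105 ]
tip 0.105 [ 0.5814 -0.071   0.105 ]
tip 0.115 [ 0.5813 -0.071   0.115 ]
tip 0.125 [ 0.5813 -0.0709  0.125 ]
line [ 0.5923 -0.0679  0.105 ] [ 0.6094 -0.0634  0.105 ] 14.631746308732275
c->line 14.71516857961734 0.020403777414155343
286 214; 292 205; 298 201; 304 198; 310 197; 316 196; 322 197; 328 199; 334 202; 340 206; 346 214; 
0.0024 [[283.2, 218.9], [291.6, 209.1], [303.3, 202.6], [316.8, 200.3], [330.3, 202.6], [342.0, 209.1], [350.3, 218.9]]
mm/px [ 0.00236029 -1.73211722]
0.0184 [[285.8, 210.1], [293.5, 201.0], [304.3, 195.0], [316.7, 192.9], [329.1, 195.0], [339.8, 201.0], [347.6, 210.1]]
mm/px [ 0.00196492 -1.59984163]
bar end line end [[303.9, 286.1], [329.6, 286.1], [302.8, 213.6], [331.1, 213.6]]
```

View pics/w8.png

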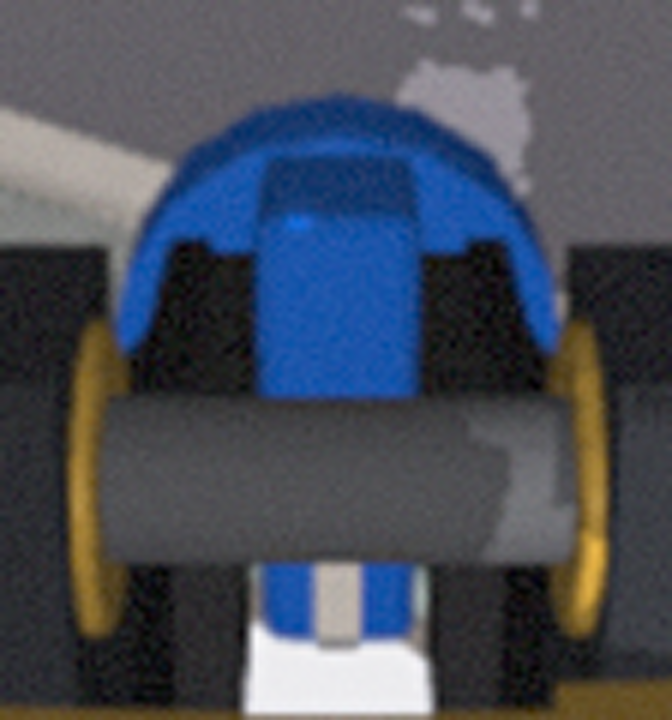

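```bash
python3 - <<'E'
from h import *
mv([.5807,-.0706,.155],194.5)
E
```

```text
t 8.47 at [ 0.6477 -0.0536  0.2014] yaw -166.47 w 0.0133 f [-0.25 -0.71 -1.32]
 shift cm [ 6.92 -0.08  4.64] turn [-0.0004  0.0001 -0.017 ]
```

Request:
play_rows([
  [[4,-0.1,0],[0,0,-0.017],0.5],
  [[6.9,-0.1,0],[0,0,-0.017],0.5],
  [[6.9,-0.1,3],[0,0,-0.017],0.5],
  [[6.9,-0.1,4.6],[0,0,-0.017],0.5],
  [[6.9,-0.1,4.6],[0,0,-0.017],0.5],
  [[6.9,-0.1,4.6],[0,0,-0.017],0.5],
])

```text
time: 9.22
ee_pos: [0.5816, -0.0707, 0.156]
eef_rot: [-0.126, 0.992, 0.0, 0.0]
ft_force: [0.5, -0.7, -0.7]
width: 0.0136
```

```bash
python3 - <<'E'
from h import *
p=camera('wrist');save('w9',p['frame'][150:300,240:392],5)
q=camera('scene');save('s9',q['frame'][110:210,200:320],6)
mv([.5807,-.0706,.146],194.5)
E
```

```text
t 9.32 at [ 0.5817 -0.0709  0.1561] yaw -165.53 w 0.0138 f [ 0.5   0.01 -0.83]
 shift cm [0.09 0.05 1.01] turn [-0.0002  0.0012 -0.0005]
```

View pics/w9.png

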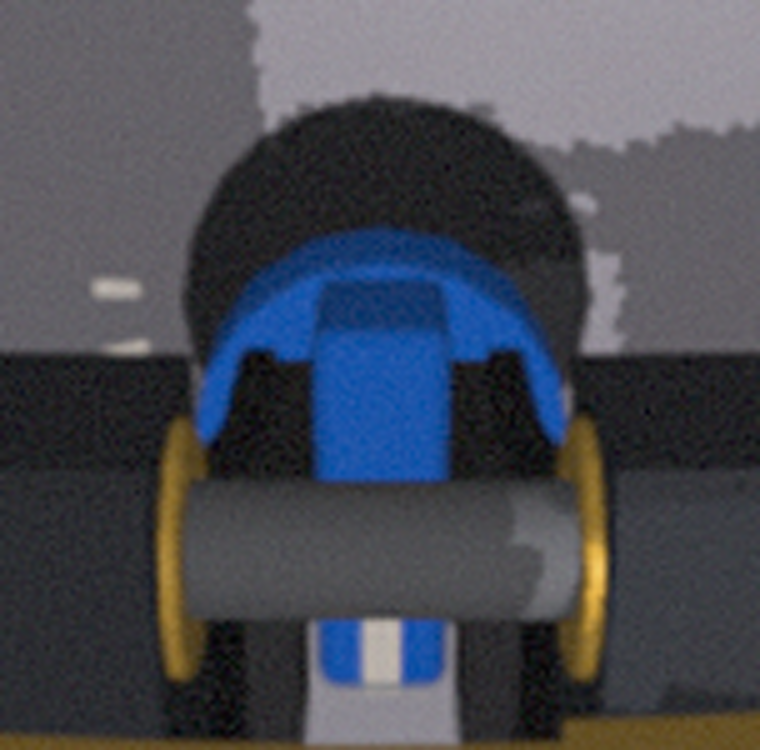

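View pics/s9.png

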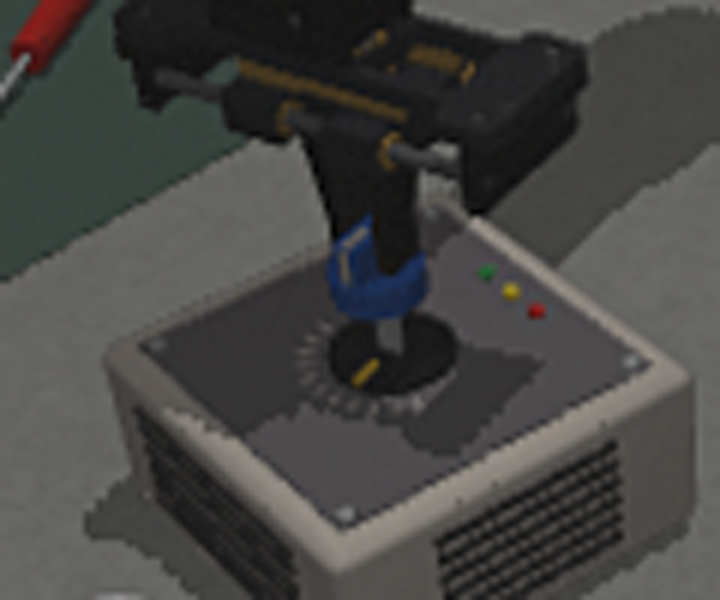

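```bash
python3 - <<'E'
from h import *
p=camera('wrist');s=read_state();R=Ro.from_quat(s['eef_rot']);t=s['ee_pos'];print(t.round(4))
c=np.array([.5813,-.0709,.105]);
for x,y in [(.03,0),(0,.03),(0,-.03)]: print(proj(p,c+R.apply([x,y,0]),True).round(1))
for dz in (.0024,.0184): print(proj(p,t+R.apply([.022,0,dz]),True).round(1),proj(p,t+R.apply([0,0,dz]),True).round(1))
mv([.5807,-.0706,.142],194.5)
E
```

```text
[ 0.5816 -0.0709  0.156 ]
[317.  169.4]
[358. 210.]
[275.8 210. ]
[317.1 200.1] [317.1 236.6]
[317.  192.7] [317.  226.7]
t 9.38 at [ 0.5816 -0.0709  0.156 ] yaw -165.53 w 0.0135 f [-0.2   0.17 -0.39]
 shift cm [0.08 0.05 1.4 ] turn [-0.0003  0.0011 -0.0006]
```

Request:
play_rows([
  [[0.08,0.06,0],[0,0,0],0.5],
  [[0.08,0.06,0.6],[0,0,0],0.5],
  [[0.08,0.06,1.0],[0,0,0],0.5],
  [[0.08,0.06,1.3],[0,0,0],0.5],
  [[0.08,0.06,1.5],[0,0,0],0.5],
  [[0.08,0.06,1.7],[0,0,0],0.5],
])

```text
time: 10.12
ee_pos: [0.5801, -0.0708, 0.1381]
eef_rot: [-0.126, 0.992, -0.0, 0.0]
ft_force: [0.9, -0.4, -1.1]
width: 0.0136
```

```bash
python3 - <<'E'
from h import *
mv([.5807,-.0706,.134],194.5);print(read_state()['torque'])
E
```

```text
t 10.12 at [ 0.5801 -0.0708  0.1381] yaw -165.55 w 0.0136 f [ 0.95 -0.42 -1.08]
 shift cm [-0.06  0.01  0.41] turn [-0.      0.0001 -0.0009]
[ 0.12399949 -0.13070482 -0.03520517]
```

Request:
play_rows([
  [[0,0,0.2],[0,0,0],0.5],
  [[0,0,0.4],[0,0,0],0.5],
  [[0,0,0.6],[0,0,0],0.5],
  [[0,0,0.8],[0,0,0],0.5],
])

```text
time: 10.62
ee_pos: [0.5801, -0.0708, 0.1302]
eef_rot: [-0.126, 0.992, -0.0, 0.0]
ft_force: [-0.9, -0.8, 3.2]
width: 0.0136
```

```bash
python3 - <<'E'
from h import *
q=camera('scene');save('s10',q['frame'][110:210,200:320],6)
mv([.5807,-.0706,.1245],194.5);print(read_state()['torque'])
E
```

```text
t 10.68 at [ 0.5801 -0.0708  0.1301] yaw -165.55 w 0.0135 f [ 0.51 -0.63  3.25]
 shift cm [-0.06  0.01  0.56] turn [-0.0001  0.0001 -0.0009]
[ 0.09323474 -0.04821739  0.04762232]
```

View pics/s10.png

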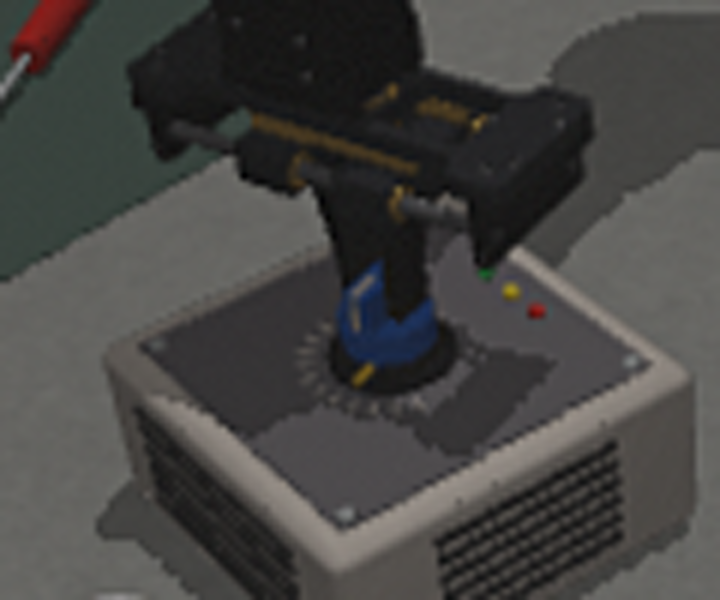

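Request:
play_rows([
  [[0,0,0],[0,0,0],0.5],
  [[0,0,0.15],[0,0,0],0.5],
  [[0,0,0.3],[0,0,0],0.5],
  [[0,0,0.42],[0,0,0],0.5],
  [[0,0,0.42],[0,0,0],0.5],
  [[0,0,0.42],[0,0,0],0.5],
])

```text
time: 11.42
ee_pos: [0.5803, -0.0708, 0.1266]
eef_rot: [-0.126, 0.992, -0.0, 0.0]
ft_force: [-3.3, -0.2, 7.3]
width: 0.0137
```

```bash
python3 - <<'E'
from h import *
q=camera('scene');save('s11',q['frame'][110:210,200:320],6)
p=camera('wrist');save('w11',p['frame'][150:300,240:392],5)
mv([.5807,-.0706,.1245],194.5);print(read_state()['torque'])
E
```

```text
t 11.53 at [ 0.5802 -0.0708  0.1266] yaw -165.55 w 0.0139 f [-3.33 -0.39  7.35]
 shift cm [-0.05  0.01  0.21] turn [-0.0005  0.0004 -0.0009]
[0.06227821 0.57944862 0.02785956]
```

View pics/s11.png

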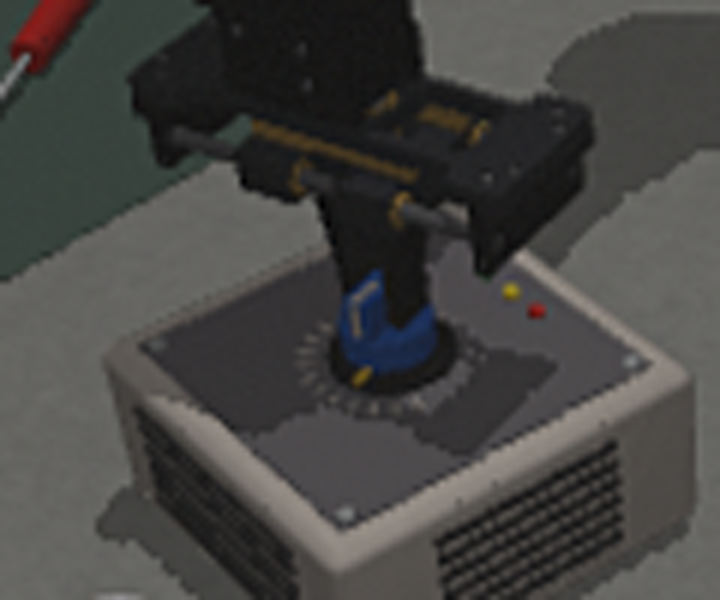

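View pics/w11.png

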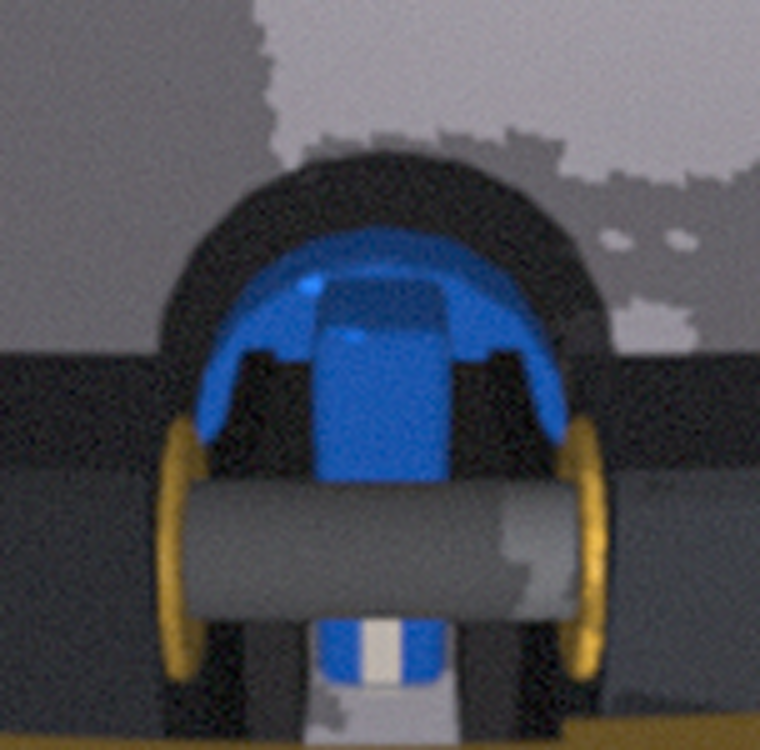

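Request:
play_rows([
  [[0,0,0.1],[0,0,0],0.5],
  [[0,0,0.18],[0,0,0],0.5],
  [[0,0,0.18],[0,0,0],0.5],
  [[0,0,0.18],[0,0,0],0.5],
  [[0,0,0.18],[0,0,0],0.5],
])

```text
time: 12.15
ee_pos: [0.5803, -0.0708, 0.1252]
eef_rot: [-0.126, 0.992, -0.0, 0.0]
ft_force: [-4.7, -0.8, 10.7]
width: 0.0136
```

```bash
python3 - <<'E'
from h import *
q=camera('scene');save('s12',q['frame'][110:210,200:320],6)
h=cv2.cvtColor(q['frame'],cv2.COLOR_RGB2HSV);y=((h[...,0]>20)&(h[...,0]<36)&(h[...,1]>100)&(h[...,2]>80));ys,xs=np.nonzero(y[160:182,250:275]);print('yellow',xs.mean()+250,ys.mean()+160,len(xs), proj(q,[.6067,-.0643,.105]))
for n in ['tape_roll','jar','tub']: print(n,[np.round(r['at'],1).tolist() for r in recognise(q,n)][:1])
mv([.5807,-.0706,.125],194.5);print(read_state()['torque'].round(2))
E
```

```text
yellow 259.6666666666667 172.66666666666666 3 [259.34587109 172.08569922]
tape_roll [[439.8, 280.7]]
jar [[219.3, 226.9]]
tub [[282.0, 283.8]]
t 12.35 at [ 0.5803 -0.0708  0.1252] yaw -165.55 w 0.0137 f [-4.5  -0.11 10.36]
 shift cm [-0.04  0.01  0.02] turn [-0.0007  0.0005 -0.0009]
[0.06 0.91 0.07]
```

View pics/s12.png

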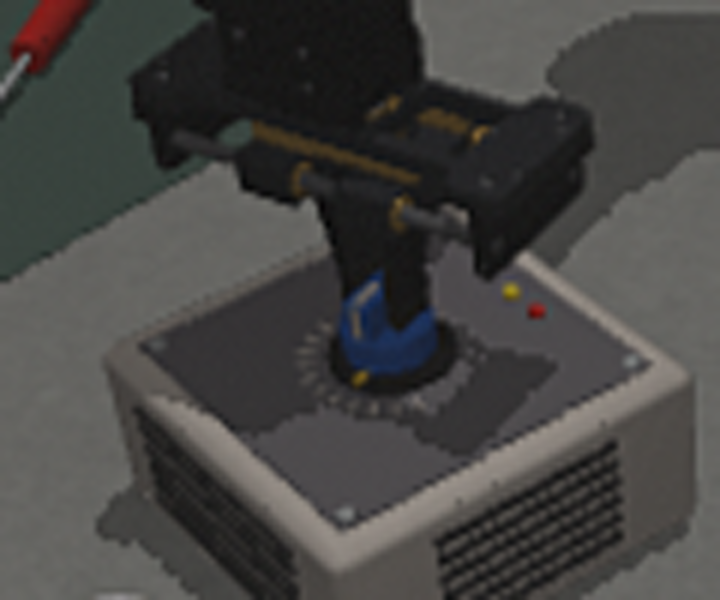

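The knob is low on the dial, and the white line sits over the yellow one, at about (260,172). The mark and the other objects haven't moved, and about 10.4 N is holding steady. I'll hand it in.

```bash
python3 -c "
from h import *
print(close_job());s=read_state();print(s['ee_pos'].round(4),s['ft_force'].round(1),s['width'])"
```

```text
the job is handed in; nothing more can be done
None
the job is handed in; nothing more can be done
```

The job is handed in with the knob on the dryer's shaft, still gripped and pressed down. No verdict was reported.

**What I did:** I took the knob nearest the base, at about (0.485, 0.257). I gripped it across its bar, turned it about 34° to line up with the yellow line, and lowered it onto the shaft. Contact came at the predicted home height (TCP z 0.130 m, 3.2 N). I then pressed it about 5 mm further, to z 0.125 m.

**Last checks:**
- **Press:** the push held steady at 10.4–10.7 N, which matches the shaft being at or very near its stop.
- **Grip:** set to 50 N, with the fingers 13.7 mm apart on the 14 mm bar.
- **Alignment:** in the scene picture the white line sits over the yellow one.
- **Dial:** the bit of yellow line still showing is within a pixel of where the unmoved mark should be, but only 3 pixels of it were visible.
- **Tape roll, jar and tub:** the networks found each within about 9 pixels of its first position. The tape roll differed most, and the arm never came near any of them.

**What was off:** pressing down built up a sideways force of about 4.5 N and a moment of 0.9 N m. I left this as it was because position and angle were steady. I couldn't check step 2 or the knob's tilt directly, only infer them from the heights, forces and pictures.

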